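# Index a casting one division on a worm-driven stage and lock it with the pin

## Robot

A 7-joint arm with a two-finger parallel gripper is mounted at the origin on the work surface. World frame = base frame: x ahead of the robot, y to its left, z up, the work surface at z = 0. Lengths are in m, angles in rad, forces in N, time in s.
With the tool pointing down it reaches from about 0.4 to 0.85 m from the base axis. Payload 4.5 kg.
Tool frame: the origin (TCP) lies on the centre line of the jaws, within the pads' length; the fingertips stand 8 mm ahead of it and the grasp point (between the pads) lies 11 mm behind it; z points along the fingers, y is the direction in which the jaws open and shut (so a half turn about z gives the same grasp; the last joint's range is limited). The gripper opens to 85 mm and grips with 20 to 120 N. Pads are 22 mm wide; open, the fingers measure 114 mm over their backs; the gripper's body (76 mm by 85 mm) begins 54 mm behind the grasp point. The pads swing forward as they close: fully open they stand 13 mm farther back than shut.
Start: joints at [1.177, 0.689, -0.195, 1.565, 0.157, 0.902, -0.215], TCP at [0.259, -0.569, 0.239] pointing down, gripper open.
Joint ranges: [-3.01, 3.01], [-0.46, 2.08], [-1.47, 1.51], [0.13, 2.56], [-1, 4.14], [0.04, 2.09], [-2.66, 2.66]. Speed limits (rad/s): [2.57, 2.57, 3.14, 3.14, 3.14, 3.14, 3.14].

## Interface

Orientations are given as [roll, pitch, yaw] about the fixed x, y, z axes, in that order (R = Rz(yaw) Ry(pitch) Rx(roll)).
In Python, from workcell import goto, move_linear, movej, gripper_to, pause, inverse_kinematics, read_camera, Unreachable, job_done, regions_of, read_time_s, read_q, read_joint_vel, read_joint_torque, read_ee_pos, read_tcp_rot, read_contact_force, read_torque, read_gripper_width gives the robot as it stands. Calls block until the motion is done:
- goto(position, orientation): joint-space move of the TCP to a pose.
- move_linear(position, rot=None, feed=0.15): straight line of the TCP; rot=None keeps the orientation; feed is the mean speed in m/s.
- movej(angles): joint-space move.
- gripper_to(opening): finger opening in m; the grip force is fixed at half the most; returns when the fingers have stopped.
- pause(seconds).
- inverse_kinematics(position, orientation): joint angles nearest the present ones, or None.
- read_camera(name): name is "side" or "top"; returns a dict with "frame" (384x512x3 uint8, blue, green, red), "mtx" (3x3 intrinsics, pixels), "position" and "rotation" of the camera in the world. Camera axes: x right, y up, looking along -z (the intrinsics and any distortion apply to the point x, -y, -z); pixel columns grow to the right and rows downward; lengths in m; the calibration is good to about 2 mm. A picture is of the moment at which its call begins. There is no depth.
A pose or a line that the arm cannot do raises Unreachable and nothing moves.
- job_done(): hands the job in, once; it reports no verdict.
Trained networks look in the newest picture that a camera, given by its name, has taken for a name from the list of things; names that differ only in an ending like _2 or _b are one class to them, and where a whole thing is asked for, a point or a joint stands for the part that bears it (a point fixed in the world has none). Each returns a list of dicts, best first, with "confidence" (0 to 1); they miss things now and then, are a little off and sometimes report something else, mostly with a low value. They report only what shows in the picture. A call takes as long as a camera call. They do not tell look-alikes from the thing itself.
- regions_of(thing, camera): "pixels" (384x512 bool, what is visible of it) and "position" ([column, row] in pixels, amid what is visible of it).
Readings, each from a call of its own:
- read_time_s(): time.
- read_q(): joint angles.
- read_joint_vel(): joint speeds.
- read_joint_torque(): joint torques, N m.
- read_ee_pos(): TCP position.
- read_tcp_rot(): TCP orientation.
- read_contact_force(): force on the tool from outside, world axes, zero at the start.
- read_torque(): the same for the moment, N m.
- read_gripper_width(): finger opening in m.
Only numpy, scipy, OpenCV 4.12 (cv2) and the standard library are available. Lean on these libraries where they do the work, as an engineer would, in place of code of your own. Each camera call takes 0.05 s, during which the arm holds its last target.

## Task

Index the casting on the worm-driven stage to its next slot: take the steel locking pin from its wooden rest and drop it nose first into the guide hole so that it rides on top of the slotted plate, then crank the handwheel clockwise (seen from above), several turns, until the slot comes round and the pin falls fully home. Carry on gently the same way until the play is gone and you feel the side of the slot bear snugly on the pin, only slightly stiffer than free running, without jamming it, then let go of everything; leave the other things on the bench where they are.

Things in the scene. Friction and masses are not known exactly. Their poses are not given: they have to be found in the camera images.
- station: Grey fixed indexing stage, base 200 mm (x) by 345 mm (y). Origin on the bench; its y runs from the handwheel (y -100 mm) to the slotted plate (centre y 75 mm) and the guide hole (y 145 mm, x within 3 mm of 0). Wheel and plate turn about vertical axes through a worm: 24 wheel turns to one of the plate, same sense. The worm keeps up to about 30 N at the pin after the wheel is let go.
- plate_center (a point): Centre of the steel plate's upper face, 75 mm above the bench. 20 mm thick, 180 mm across; five through slots 72 degrees apart, open at the rim, 15 to 21 mm wide (unevenly worn), pass under the guide 70 mm from the centre. At first plain plate is under the guide; the next slot is 2.5 to 4.5 wheel turns away, not told by the wheel's reading. A casting bolted on it reaches 109 mm above the bench.
- handwheel (a joint): Wheel angle in rad, growing clockwise from above; 2 to 6.5 at the start, stop at 0. It stays where left; free running drags about 2.4 N at the handle. Once the slot's side bears on the pin, each further 1 N along the handle's path is 14 to 20 N at the pin, coming on softly over about 1 rad of wheel. Snug is 10 to 70 N at the pin, 1 to 3 N at the handle.
- wheel_axis (a point): Point on the handwheel's vertical axis, level with the wheel's top face, 90 mm above the bench. The wheel is a black disc of 112 mm diameter.
- handle_mid (a point): Middle of the upright crank handle on the handwheel: a grey cylinder of 19 mm diameter, free to spin on its own axis, from 94 to 146 mm above the bench; this point is 122 mm above the bench, 42 mm from the wheel's axis, and goes round with the wheel.
- guide_mouth (a point): Centre of the mouth of the vertical guide hole in the top face of the dark steel bracket over the plate's rim, 99 mm above the bench; hole 15.5 mm diameter, through the bracket arm (44 mm square, 20 mm thick), 4 mm above the plate. The bracket's post stands on the side away from the plate; its bolt heads reach 104 mm above the bench. z up.
- pin: Loose steel pin, 67 mm long, 120 to 200 g, upright in its rest. Origin at the tip of its nose, z towards the head. Nose tapers from 7 to 14 mm diameter over 5 mm; shank 14 mm diameter up to 37 mm; dark head 24 mm diameter, 30 mm tall. Riding on the plate its tip is 24 mm below the guide mouth; fully home 37 mm, the head resting on the bracket. It falls by its own weight.
- pin_rest: Fixed light-wood block, 60 x 60 mm and 42 mm high, origin at bench level under its centre; the pin stands in its 17 mm hole with the head on the block.
- jar: Bystander: clear jar with a steel cap, 60 mm diameter, 75 mm tall; origin under its centre.
- wrench: Bystander: steel wrench lying flat in front of the stage; origin near its middle.
- brush: Bystander: brush with wooden handle lying flat; origin near its middle.
- ingot: Bystander: aluminium ingot 130 x 55 x 35 mm; origin under its centre.
- flange: Bystander: round aluminium flange casting, 84 mm diameter, 35 mm tall; origin under its centre.
- cup: Bystander: steel cup, 72 mm diameter, 85 mm tall; origin under its centre.
- block: Bystander: dark steel block 75 x 50 x 25 mm; origin under its centre.
Mind the look-alikes: they are no part of the job. What is shaped like the pin but turquoise or yellow is not meant.

How it is judged:
On the way, in this order (a step that is already met when the one before it is completed fails the run):
1. the pin stands in the guide, riding on the plate's upper face (z of pin in the frame of guide_mouth between -0.028 and -0.02 m and horizontal distance between pin and guide_mouth below 0.004 m), for 0.2 s.
2. cranking brings the slot round and the pin drops fully home (z of pin in the frame of guide_mouth below -0.0345 m and horizontal distance between pin and guide_mouth below 0.006 m), for 0.2 s.
At the end, for the whole second after the job is handed in: the pin stands fully home in the guide and the next slot (tip at least 34.5 mm below the guide mouth, within 6 mm of its axis, tilted less than 0.2 rad, at rest), the wheel has been cranked forward, and the side of the slot bears on the pin with more than 10 N (all of step 2 and angle between pin's own z axis and vertical below 0.2 rad and linear speed of pin below 0.02 m/s and value of joint handwheel above 20 rad and contact force between pin and station above 10 N); the robot touches nothing.
It fails at once if the pin is pressed on the plate, or jammed by it, with more than 70 N (contact force between pin and station above 70 N).
It fails at once if a bystander is shifted by more than 3 cm (distance of any of jar, wrench, brush, ingot, flange, cup, block from where it was at the start of the episode above 0.03 m).
It also fails if it takes over 72 s, if anything falls off the work surface, if the arm or the gripper's body presses on something with over 40 N, if the wrist force passes 120 N, or if a joint passes its speed limit or range.

## Working session

There is one attempt and no reset: what is moved stays moved. The work goes in short steps, each a Python script; the robot and the scene stay as the last script left them, time stands still between calls to the robot, and variables do not carry over. Pictures are saved under pics/ and viewed, and the job is handed in when it is done.

```bash
ls; mkdir -p pics
python3 - <<'E'
from workcell import *
import cv2,numpy as np
for n in ("side","top"):
    c=read_camera(n); cv2.imwrite(f"pics/{n}0.png",c["frame"]); print(n,c["mtx"].tolist(),c["position"],np.round(c["rotation"],4).tolist(),[k for k in c])
    for t in ["station","handwheel","handle_mid","pin","pin_rest","guide_mouth","plate_center"]:
        try:
            for r in regions_of(t,n)[:4]: print(n,t,round(r["confidence"],2),r["position"],int(r["pixels"].sum()))
        except Exception as e: print(t,e)
print(read_time_s(),read_q(),read_ee_pos(),read_tcp_rot(),read_contact_force(),read_gripper_width())
E
```

```text
pics
side [[367.0531657672114, 0.0, 252.432813733647], [0.0, 367.0531657672114, 197.58063329684708], [0.0, 0.0, 1.0]] [0.48129251 0.67410561 0.79015457] [0.802, 0.0088, -3.0705] ['frame', 'mtx', 'position', 'rotation']
side station 0.65 [242.0, 215.4] 6300
side handwheel 0.69 [150.2, 337.0] 1882
side handwheel 0.57 [251.5, 173.7] 860
side handle_mid 0.53 [259.9, 156.0] 85
side handle_mid 0.36 [251.4, 173.4] 892
side pin 0.65 [243.6, 365.9] 208
side pin 0.5 [153.9, 335.4] 1798
side pin 0.46 [289.1, 350.9] 165
side pin 0.44 [292.8, 314.0] 195
side pin_rest 0.68 [289.6, 362.6] 1011
side guide_mouth 0.74 [214.8, 248.2] 937
side guide_mouth 0.47 [260.9, 155.3] 97
side plate_center 0.59 [240.9, 216.3] 6259
top [[373.64719677060503, 0.0, 262.43492370824794], [0.0, 373.64719677060503, 192.3536350980513], [0.0, 0.0, 1.0]] [ 0.24829548 -0.04617907  1.33199215] [0.2282, -0.0026, -1.5158] ['frame', 'mtx', 'position', 'rotation']
top station 0.6 [265.6, 185.9] 4554
top handwheel 0.62 [297.8, 192.4] 809
top handle_mid 0.4 [310.9, 195.5] 12
top pin 0.61 [151.1, 218.2] 35
top pin 0.4 [172.8, 219.7] 44
top pin 0.4 [140.1, 191.0] 57
top pin_rest 0.65 [153.9, 217.1] 310
top guide_mouth 0.59 [223.7, 172.9] 345
top plate_center 0.91 [266.6, 189.2] 4610
top plate_center 0.37 [154.1, 216.2] 360
0.8 [ 1.17682479  0.68905612 -0.19459894  1.56527663  0.15728411  0.9025234
 -0.21508361] [ 0.25931611 -0.56870014  0.23935034] [ 3.14147566e+00 -1.93409693e-05  4.27796763e-01] [-0.42504017 -0.30768547  0.53460311] 0.08529781955245946
```

View pictures.

View pics/side0.png

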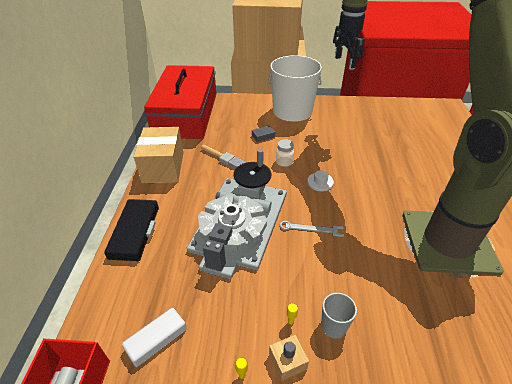

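View pics/top0.png

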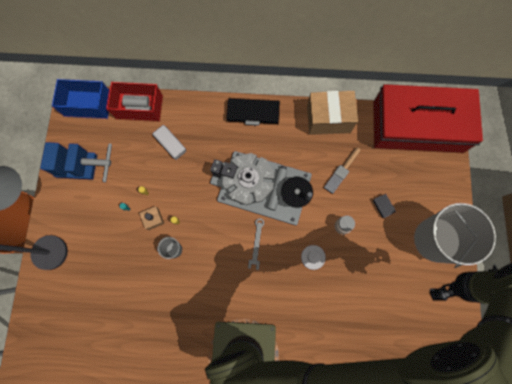

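Run:
```python
import cv2
s=cv2.imread("pics/side0.png");t=cv2.imread("pics/top0.png")
cv2.imwrite("pics/c1.png",cv2.resize(s[290:384,200:330],None,fx=6,fy=6,interpolation=cv2.INTER_CUBIC))
cv2.imwrite("pics/c2.png",cv2.resize(t[130:250,120:330],None,fx=3.8,fy=3.8,interpolation=cv2.INTER_CUBIC))
cv2.imwrite("pics/c3.png",cv2.resize(s[130:280,170:330],None,fx=4,fy=4,interpolation=cv2.INTER_CUBIC))
```

```text
(no output)
```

View pics/c1.png

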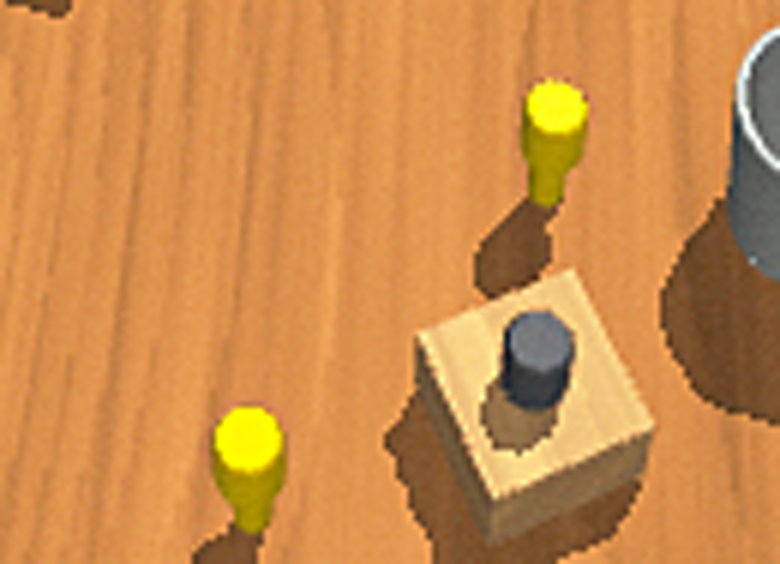

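View pics/c2.png

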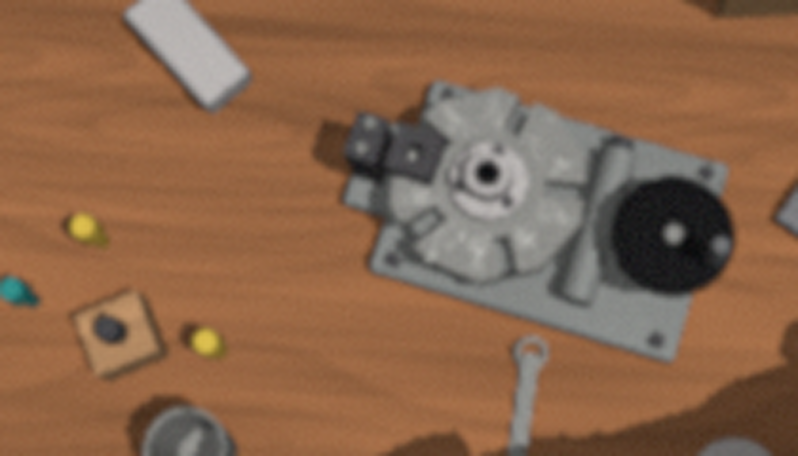

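View pics/c3.png

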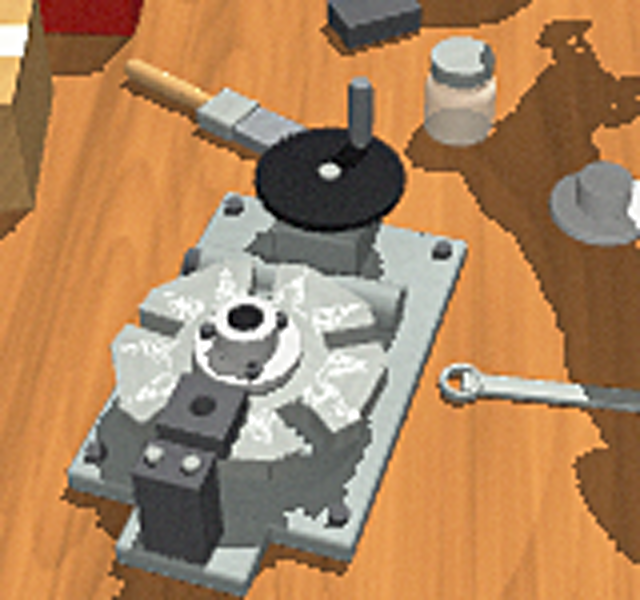

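Candidates for the pin: dark one in the wooden rest, side (290,347) and top (149,217); yellow ones, side (292,314) and (243,366); turquoise one, top (123,206). I choose the dark one in the wooden rest, and the close crop confirms it.

```bash
cat > h.py <<'E'
from workcell import *
import cv2,numpy as np
from scipy.spatial.transform import Rotation as R
from scipy.optimize import least_squares
K={"side":(367.0531657672114,252.432813733647,197.58063329684708),"top":(373.64719677060503,262.43492370824794,192.3536350980513)}
P={"side":np.array([0.48129251,0.67410561,0.79015457]),"top":np.array([0.24829548,-0.04617907,1.33199215])}
RO={"side":R.from_euler("xyz",[0.802,0.0088,-3.0705]),"top":R.from_euler("xyz",[0.2282,-0.0026,-1.5158])}
def proj(cam,p):
    f,cx,cy=K[cam]; q=RO[cam].inv().apply(np.asarray(p)-P[cam]); return np.array([cx+f*q[0]/-q[2],cy-f*q[1]/-q[2]])
def atz(cam,uv,z):
    f,cx,cy=K[cam]; d=RO[cam].apply([(uv[0]-cx)/f,-(uv[1]-cy)/f,-1.]); t=(z-P[cam][2])/d[2]; return P[cam]+t*d
E
python3 - <<'E'
from h import *
for n,z,s,t in [("guide",.099,(220.8,231),(228.7,170.8)),("hub",.092,(252.3,172.8),(297.4,191.3)),("cast",.109,(231.3,209.3),(248.2,175.3)),
  ("handletop",.146,(260.5,151),(309.5,194.2)),("pinhead",.072,(290.2,345.8),(148.7,216.5))]:
    a,b=atz("side",s,z),atz("top",t,z); print(n,a.round(4),b.round(4))
# rest corners z .042 side
for c in [(416,338),(572,270),(653,430),(494,497)]: print(atz("side",(c[0]/6+200,c[1]/6+290),.042).round(4))
for n in ("side","top"):
    read_camera(n)
    for t in ["jar","wrench","brush","ingot","flange","cup","block"]:
        for r in regions_of(t,n)[:1]: print(n,t,round(r["confidence"],2),np.round(r["position"]),atz(n,r["position"],.03).round(3))
E
```

```text
guide [0.6079 0.0855 0.099 ] [0.6038 0.0862 0.099 ]
hub [ 0.5465 -0.1499  0.092 ] [ 0.5463 -0.1524  0.092 ]
cast [0.5887 0.019  0.109 ] [0.5888 0.0178 0.109 ]
handletop [ 0.5247 -0.1853  0.146 ] [ 0.5258 -0.1875  0.146 ]
pinhead [0.4355 0.3511 0.072 ] [0.4348 0.349  0.072 ]
[0.4766 0.3417 0.042 ]
[0.4227 0.3137 0.042 ]
[0.3965 0.3675 0.042 ]
[0.4491 0.3926 0.042 ]
side jar 0.84 [288. 154.] [ 0.44  -0.329  0.03 ]
side wrench 0.79 [313. 228.] [ 0.369 -0.001  0.03 ]
side brush 0.58 [227. 158.] [ 0.644 -0.297  0.03 ]
side ingot 0.67 [152. 337.] [0.728 0.332 0.03 ]
side flange 0.55 [319. 180.] [ 0.341 -0.202  0.03 ]
side cup 0.6 [337. 312.] [0.328 0.249 0.03 ]
side block 0.65 [259. 135.] [ 0.544 -0.437  0.03 ]
top jar 0.76 [344. 224.] [ 0.452 -0.324  0.03 ]
top wrench 0.84 [257. 250.] [ 0.344 -0.025  0.03 ]
top brush 0.78 [343. 175.] [ 0.632 -0.319  0.03 ]
top ingot 0.65 [174. 143.] [0.719 0.301 0.03 ]
top flange 0.82 [313. 257.] [ 0.331 -0.219  0.03 ]
top cup 0.85 [168. 250.] [0.329 0.28  0.03 ]
top block 0.74 [386. 209.] [ 0.515 -0.472  0.03 ]
```

Run:
```python
from h import *
print(atz("side",(292.3,308),.06).round(3),atz("side",(241.3,363),.06).round(3))
for nm,p in [("pin",(.4357,.351,.16)),("pinlow",(.4357,.351,.054)),("guide",(.606,.0862,.17)),("hnd",(.5252,-.1864,.2)),("hnd2",(.505,-.151,.12)),("hnd3",(.588,-.151,.12)),("hnd4",(.546,-.109,.12)),("hnd5",(.546,-.193,.12))]:
    for y in np.deg2rad([-104,-60,-14,0,30,76,90,120,166]):
        q=inverse_kinematics(p,[np.pi,0,y]); print(nm,round(np.rad2deg(y)),None if q is None else np.round(q,2))
```

```text
[0.43  0.262 0.06 ] [0.53  0.386 0.06 ]
pin -104 [-0.13  1.03 -1.26  1.81  1.08  1.18  1.14]
pin -60 [-1.17  0.85  0.76  1.87 -0.83  0.77 -2.57]
pin -14 [-1.01  0.76  0.43  1.86 -0.5   0.63 -2.09]
pin 0 [-0.95  0.74  0.33  1.86 -0.39  0.61 -1.95]
pin 30 [-0.83  0.72  0.12  1.85 -0.14  0.58 -1.67]
pin 76 [-0.64  0.72 -0.2   1.84  0.23  0.61 -1.22]
pin 90 [-0.58  0.72 -0.3   1.84  0.34  0.63 -1.09]
pin 120 [-0.45  0.76 -0.54  1.83  0.57  0.71 -0.78]
pin 166 [-0.28  0.85 -0.87  1.82  0.84  0.89 -0.22]
pinlow -104 [-0.14  1.24 -1.26  1.86  1.32  1.19  1.  ]
pinlow -60 [-1.06  0.97  0.53  1.91 -0.96  0.54 -2.47]
pinlow -14 [-0.89  0.91  0.23  1.9  -0.49  0.39 -2.1 ]
pinlow 0 [-1.06  0.97  0.53  1.91 -0.96  0.54 -1.42]
pinlow 30 [-0.98  0.93  0.38  1.91 -0.77  0.45 -1.08]
pinlow 76 [-0.92  0.91  0.27  1.9  -0.57  0.4  -0.46]
pinlow 90 [-0.91  0.91  0.25  1.9  -0.54  0.39 -0.24]
pinlow 120 [-0.89  0.91  0.22  1.9  -0.47  0.38  0.22]
pinlow 166 [-0.76  0.89 -0.01  1.9   0.02  0.36  0.55]
guide -104 [ 0.37  1.06 -1.26  1.65  1.06  1.26  1.79]
guide -60 [-0.42  0.79  0.37  1.69 -0.39  0.74 -2.
[... 2032 characters left out ...]
0.16  0.5  -1.09]
hnd4 76 [ 0.28  0.78 -0.28  1.87  0.39  0.54 -0.51]
hnd4 90 [ 0.31  0.79 -0.34  1.87  0.46  0.56 -0.32]
hnd4 120 [ 0.37  0.8  -0.44  1.87  0.58  0.6   0.09]
hnd4 166 [ 0.46  0.83 -0.59  1.86  0.72  0.67  0.75]
hnd5 -104 [ 0.01  0.85  0.45  1.83 -0.61  0.61 -2.55]
hnd5 -60 [ 0.12  0.81  0.25  1.82 -0.35  0.55 -2.03]
hnd5 -14 [ 0.23  0.79  0.05  1.81 -0.07  0.53 -1.49]
hnd5 0 [ 0.26  0.79 -0.    1.81  0.01  0.54 -1.32]
hnd5 30 [ 0.33  0.79 -0.12  1.81  0.16  0.55 -0.94]
hnd5 76 [ 0.42  0.8  -0.27  1.8   0.36  0.58 -0.32]
hnd5 90 [ 0.45  0.81 -0.32  1.8   0.42  0.6  -0.13]
hnd5 120 [ 0.51  0.82 -0.43  1.8   0.54  0.64  0.28]
hnd5 166 [ 0.64  0.87 -0.68  1.79  0.77  0.76  0.88]
```

Run:
```python
from h import *
Y=np.deg2rad(85)
goto((.42,0.0,.26),[np.pi,0,Y]); t=read_time_s(); print(t)
gripper_to(.05)
goto((.4357,.351,.14),[np.pi,0,Y]); print(read_time_s(),read_ee_pos(),read_contact_force())
for n in ("side",):
    c=read_camera(n)["frame"]; cv2.imwrite("pics/a_side.png",cv2.resize(c[240:384,200:380],None,fx=4,fy=4))
```

```text
3.725
5.5583 [0.43678382 0.34917808 0.14024082] [ 0.34652246 -0.14075538  0.05115767]
```

View pics/a_side.png

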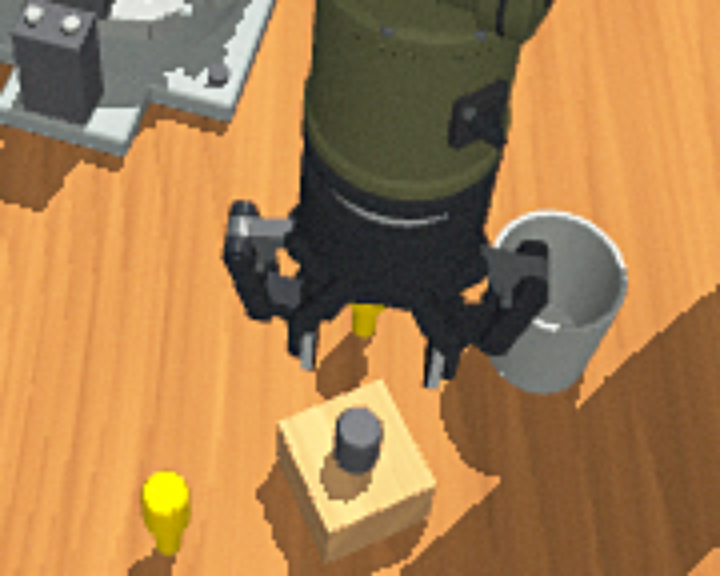

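Run:
```python
from h import *
print(atz("side",(292.5,334.5),.138), read_ee_pos(), proj("side",read_ee_pos()))
move_linear((.4357,.351,.054),feed=.08)
print(read_ee_pos(),read_contact_force())
gripper_to(.015); print(read_gripper_width(),read_contact_force(),read_ee_pos())
move_linear((.4357,.351,.13),feed=.08)
print(read_ee_pos(),read_contact_force(),read_gripper_width(),read_time_s())
c=read_camera("side")["frame"]; cv2.imwrite("pics/b_side.png",cv2.resize(c[240:384,200:380],None,fx=4,fy=4))
```

```text
[0.43544592 0.35936637 0.138     ] [0.43696656 0.34901609 0.1403568 ] [291.72385967 328.51143084]
[0.43601395 0.35126801 0.05445985] [-0.17628558  0.09637533  0.26349855]
0.022037429040130865 [-0.69092909 -1.08106878  5.83972408] [0.43626343 0.35117007 0.05470782]
[0.43539476 0.35064024 0.1295082 ] [ 0.04073935  0.08142031 -1.64335595] 0.022120499747468478 8.2917
```

View pics/b_side.png

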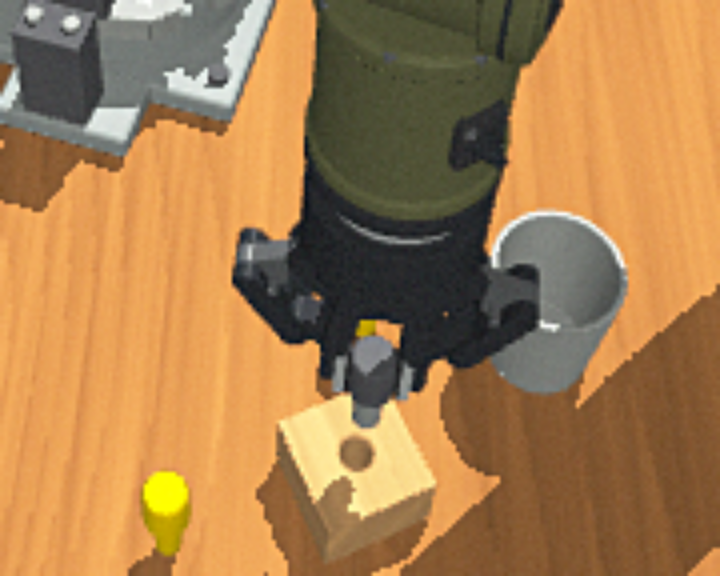

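Run:
```python
from h import *
print(atz("side",(291.5,345.5),.0805))
Y=np.deg2rad(80)
goto((.56,.17,.2),[np.pi,0,Y])
move_linear((.606,.0862,.165),feed=.1); pause(.3)
print(read_ee_pos(),read_tcp_rot(),read_contact_force(),read_time_s())
for n in ("side","top"):
    c=read_camera(n)["frame"]; cv2.imwrite(f"pics/c_{n}_raw.png",c)
    o=(160,150) if n=="side" else (190,130)
    cv2.imwrite(f"pics/c_{n}.png",cv2.resize(c[o[1]:o[1]+110,o[0]:o[0]+130],None,fx=5,fy=5,interpolation=cv2.INTER_CUBIC))
```

```text
[0.43351929 0.35420096 0.0805    ]
[0.60592904 0.08658415 0.16519046] [ 3.14142221e+00 -1.25895671e-04  1.39684093e+00] [ 0.40986952 -0.19788575 -1.15878081] 10.725
```

View pics/c_side.png

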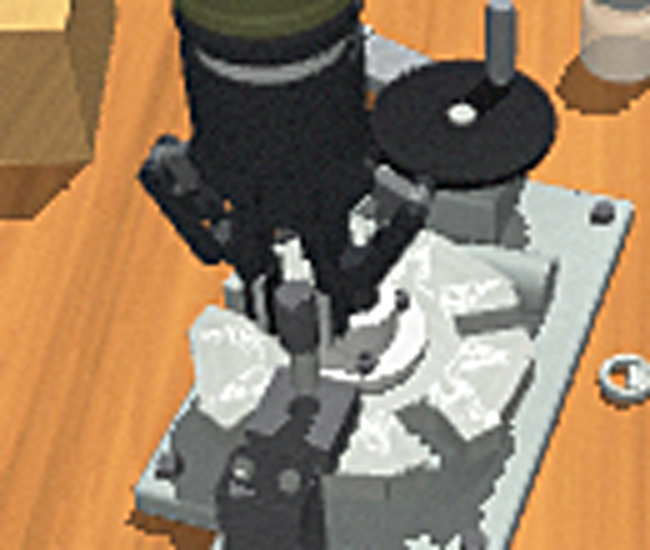

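View pics/c_top.png

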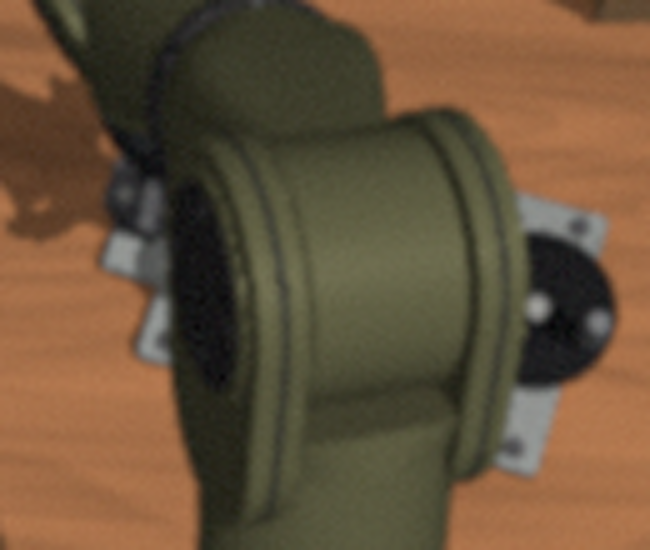

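Run:
```python
from h import *
a=cv2.imread("pics/c_side_raw.png")[195:255,195:255]; b=cv2.imread("pics/side0.png")[195:255,195:255]
cv2.imwrite("pics/d.png",np.hstack([cv2.resize(x,None,fx=6.6,fy=6.6,interpolation=cv2.INTER_NEAREST) for x in (a,b)]))
print(proj("side",(.6079,.0855,.1155)),proj("side",(.606,.0862,.1155)),proj("side",(.606,.0862,.0990)),proj("side",(.606,.0862,.0790)))
for v in (227,228,229): print(atz("side",(220.6,v),.1157))
```

```text
[220.33183657 226.5857563 ] [221.06480758 226.83764237] [221.51935965 231.25759866] [222.05518025 236.46779096]
[0.60702779 0.08696995 0.1157    ]
[0.60659631 0.09018568 0.1157    ]
[0.60616706 0.09338476 0.1157    ]
```

View pics/d.png

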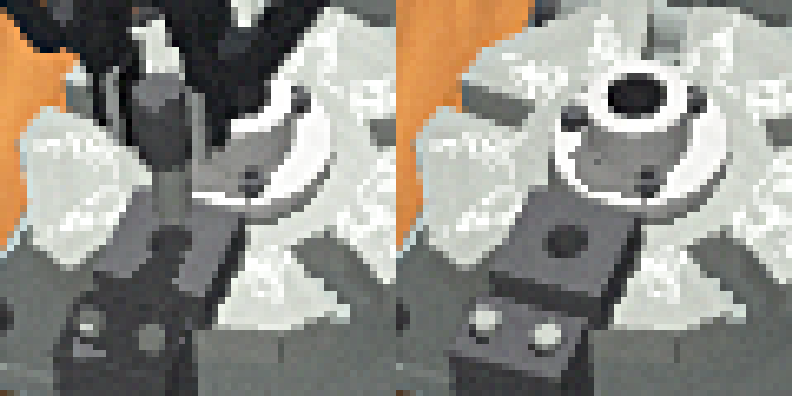

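Run:
```python
from h import *
for p in [(288.75,353.25)]: print(atz("side",p,.042))
# head-bottom/axis: column lines in raw image around pin
g=cv2.imread("pics/c_side_raw.png")
print(g[205:240,214:230].max(axis=2))
```

```text
[0.43659361 0.35328647 0.042     ]
[[ 17  22  97 255 204 233 201 208 132  22  39  38  46  31  40  35]
 [ 20  12  62 130 114 119 120 126 192  27  33  32  43  38  39  39]
 [ 28  59 125 118 113 116 115 116 104  26  23  34  33  46  31  39]
 [ 33 120 124 120 120 123 118 124  95 113  47  30  34  38  31  45]
 [ 25 108 131 119 122 115 124 135  47 117 151 113  34  36  31  34]
 [ 37  73 118 128 124 122  69  66  46 119 145 123  29  33  43  35]
 [ 24  66  74  94 116  73  69  64  53  83 142 122  28  40  39  25]
 [ 17  68  63  73  79  75  72  68  55  85 149 123  47  30  32  18]
 [  1  65  61  63  66  64  71  69  63  84 141 117  46  30  43  55]
 [ 10  61  69  64  72  69  62  69  59  59 145 132  61  40  29  73]
 [  9  49  66  69  72  67  65  64  56  53 152 130  65  35  21  60]
 [  0  36  60  65  67  69  66  67  62  40 148 141  55  20  25 120]
 [163 137  50  65  65  68  69  64  61  31 145 137  75 101  83 154]
 [218 179  33  55  65  65  68  63  56  38 148 136  89 150 138 140]
 [218 219 121  44  62  63  61  57  58  87 162 129 123 135 142 144]
 [212 221 217 126  59  69  61  91  67 107 164 149 148 142 13
[... 580 characters left out ...]
 111 123 119 125 123 128 120]
 [116 118 121 110  66  63  64  63  61  67 120 128 126 126 122 124]
 [116 121 120  93  51  57  68  64  65  59 120 124 125 124 122 108]
 [120 123 123  86  51  61  68  67  63  77 126 123 124 121 125  74]
 [116 123 124 130  72  62  69  69  96 133 126 121 124 121 107  49]
 [122 128 131  72  62  66  61  61  64 130 129 128 122 123  97  44]
 [120 124  65  62  69  66  65  70 128 126 116 126 125 131  47  44]
 [130  64  65  68  66  68  67  60 136 125 124 123 124  93  36  48]
 [ 65  61  66  70  67  67  69 139 128 126 124 123 128  42  44  65]
 [ 69  69  69  66  67  64  60  74 137 134 128 126  91  49  45  93]
 [ 68  64  68  69  71  66  65  64  73  86 114 135  55  51  40 111]]
```

Run:
```python
from h import *
x,y=.6066,.0839
move_linear((x,y,.155),feed=.05); pause(.15); f0=read_contact_force(); print(f0)
for z in (.148,.144,.141,.138,.135,.132,.129,.127):
    move_linear((x,y,z),feed=.04); f=read_contact_force()-f0; p=read_ee_pos(); print(z,p.round(4),f.round(2))
    if np.linalg.norm(f)>9: break
c=read_camera("side")["frame"]; cv2.imwrite("pics/e.png",cv2.resize(c[180:260,180:260],None,fx=7,fy=7)); print(read_time_s())
```

```text
[-1.24485202  0.46975327 -1.52367155]
0.148 [0.6064 0.0838 0.1476] [ 1.57 -1.04  0.35]
0.144 [0.6077 0.084  0.1442] [ 4.84 -1.2   0.52]
0.141 [0.6081 0.084  0.1412] [ 6.19 -0.08 -1.39]
0.138 [0.6082 0.084  0.1382] [ 7.67 -0.18 -0.3 ]
0.135 [0.6082 0.084  0.1351] [ 7.87 -0.34 -1.09]
0.132 [0.6083 0.084  0.1321] [ 7.89 -0.7   0.74]
0.129 [0.6083 0.084  0.129 ] [ 8.06  0.82 -1.1 ]
0.127 [0.6083 0.084  0.1271] [ 8.07 -0.46  0.51]
13.4583
```

View pics/e.png

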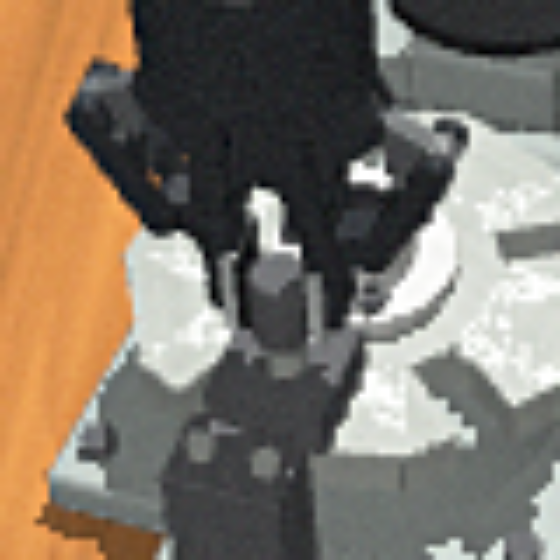

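Run:
```python
from h import *
move_linear((.6084,.0839,.1262),feed=.03); print(read_ee_pos(),read_contact_force())
gripper_to(.045); print(read_gripper_width(),read_contact_force())
pause(.3)
move_linear((.6084,.0839,.185),feed=.12)
goto((.5252,-.1864,.2),[np.pi,0,np.deg2rad(80)])
print(read_time_s(),read_ee_pos())
c=read_camera("side")["frame"]; cv2.imwrite("pics/f_raw.png",c); cv2.imwrite("pics/f.png",cv2.resize(c[110:260,170:330],None,fx=4,fy=4,interpolation=cv2.INTER_CUBIC)); print(read_time_s())
```

```text
[0.60854621 0.08388761 0.12589472] [ 3.96113628  0.5676584  -1.934542  ]
0.04516104620415824 [-0.5137251   0.37916398  0.08662362]
16.0917 [ 0.52613971 -0.18435463  0.19997804]
16.1417
```

View pics/f.png

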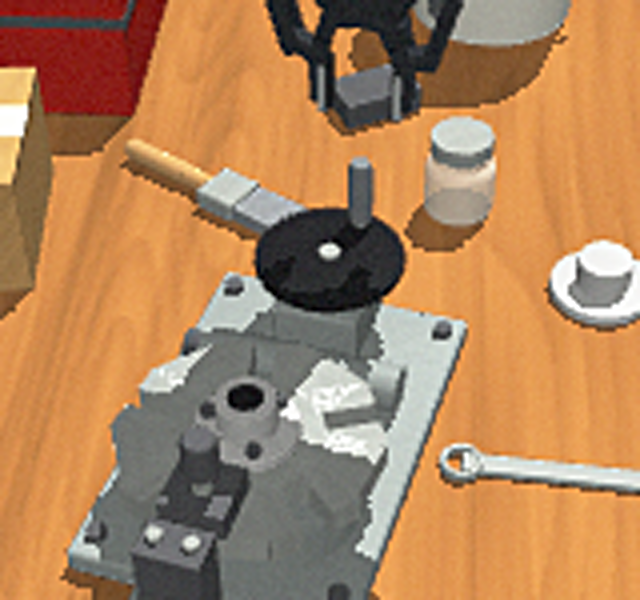

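Run:
```python
from h import *
print(proj("side",(.609,.0862,.142)),proj("side",(.609,.0862,.129)))
print([read_contact_force().round(2).tolist() for _ in range(4)],read_time_s())
hx,hy=.5252,-.1864
move_linear((hx,hy,.119),feed=.08); pause(.2)
F=np.array([read_contact_force() for _ in range(5)]); print(read_ee_pos(),F.mean(0))
np.save("f0.npy",F.mean(0))
gripper_to(.01); pause(.2)
print(read_gripper_width(),read_ee_pos(),np.mean([read_contact_force() for _ in range(5)],0),read_time_s())
c=read_camera("side")["frame"]; cv2.imwrite("pics/g.png",cv2.resize(c[110:260,170:330],None,fx=4,fy=4,interpolation=cv2.INTER_CUBIC))
```

```text
[219.06690132 219.43925735] [219.45370447 223.07803603]
[[0.35, 0.17, -0.23], [0.35, 0.17, -0.23], [0.35, 0.17, -0.23], [0.35, 0.17, -0.23]] 16.1417
[ 0.52543739 -0.18651794  0.11941065] [ 0.73080129  0.65094033 -0.89256964]
0.017266241034049962 [ 0.52582801 -0.18641634  0.11946269] [ 0.47859183 -0.47339528  6.47462343] 18.0583
```

View pics/g.png

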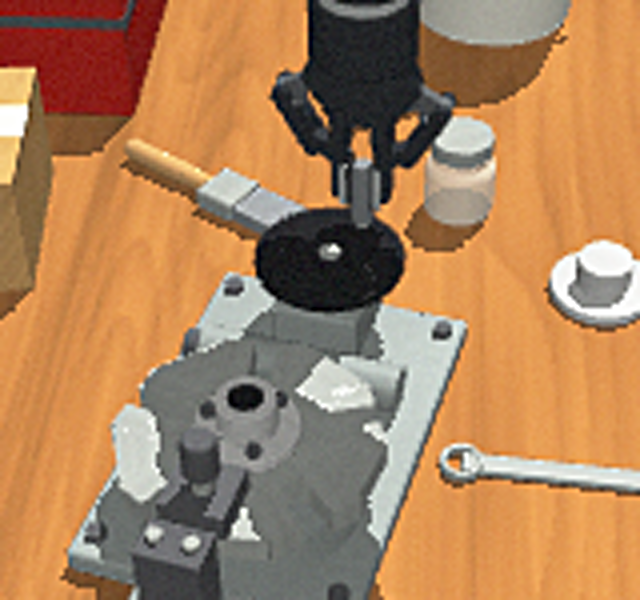

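```bash
cat > crank.py <<'E'
from h import *
import json
r=.042; f0=np.load("f0.npy")
def fitc(E,c):
    E=np.array(E); s=least_squares(lambda c:np.linalg.norm(E-c,axis=1)-r,c,loss="soft_l1",f_scale=.0005); return s.x, np.sqrt(np.mean((np.linalg.norm(E-s.x,axis=1)-r)**2))
def step(c,th,feed):
    p=c+r*np.array([np.cos(th),np.sin(th)])
    move_linear((p[0],p[1],.119),feed=feed)
    e=read_ee_pos(); f=read_contact_force()-f0
    tt=np.arctan2(*(e[:2]-c)[::-1])
    tang=np.array([np.sin(th),-np.cos(th)])   # clockwise
    rad=np.array([np.cos(th),np.sin(th)])
    return e,tt,-f[:2]@tang,f[:2]@rad,f
E
python3 - <<'E'
from crank import *
c=np.array([.5464,-.1507]); e=read_ee_pos(); th0=np.arctan2(*(e[:2]-c)[::-1]); th=th0; E=[]; T=[]
for k in range(12):
    th-=np.pi/6
    e,tt,ft,fr,f=step(c,th,.08); E.append(e[:2]); T.append(ft)
    print(k,np.rad2deg(th).round(0),np.rad2deg((tt-th+np.pi)%(2*np.pi)-np.pi).round(1),"ft %.2f fr %.2f fz %.2f"%(ft,fr,f[2]))
    if np.hypot(ft,fr)>25: print("STOP"); break
    if k>=5: c,res=fitc(E,c); print("   c",c.round(5),round(res*1e3,2))
print(np.mean(T),np.std(T),read_time_s(),read_gripper_width())
json.dump(dict(c=c.tolist(),th=th,th0=th0,E=np.array(E).tolist()),open("st.json","w"))
cc=read_camera("side")["frame"]; cv2.imwrite("pics/i.png",cv2.resize(cc[110:260,170:330],None,fx=4,fy=4,interpolation=cv2.INTER_CUBIC))
E
```

```text
0 -150.0 -1.6 ft -2.85 fr -0.93 fz 8.41
1 -180.0 -1.3 ft -2.20 fr -1.94 fz 8.00
2 -210.0 -0.9 ft -1.18 fr -2.55 fz 7.75
3 -240.0 -0.5 ft -0.97 fr -1.02 fz 8.36
4 -270.0 -0.6 ft -0.17 fr 1.29 fz 9.74
5 -300.0 -1.1 ft -1.09 fr 2.49 fz 7.17
   c [ 0.54778 -0.15067] 0.01
6 -330.0 -2.0 ft -2.69 fr 0.68 fz 8.73
   c [ 0.5478  -0.15066] 0.02
7 -360.0 -2.9 ft -2.18 fr 0.74 fz 9.30
   c [ 0.54781 -0.15067] 0.04
8 -390.0 -3.3 ft -2.34 fr -0.73 fz 10.76
   c [ 0.54783 -0.15068] 0.04
9 -420.0 -2.9 ft -2.89 fr -1.33 fz 12.98
   c [ 0.54783 -0.1507 ] 0.05
10 -450.0 -2.2 ft -2.12 fr -0.22 fz 12.50
   c [ 0.54783 -0.15071] 0.05
11 -480.0 -1.7 ft -2.75 fr -1.75 fz 12.29
   c [ 0.54783 -0.15071] 0.05
-1.9526407551920402 0.8466476925592016 23.2083 0.01745925788851674
```

View pics/i.png

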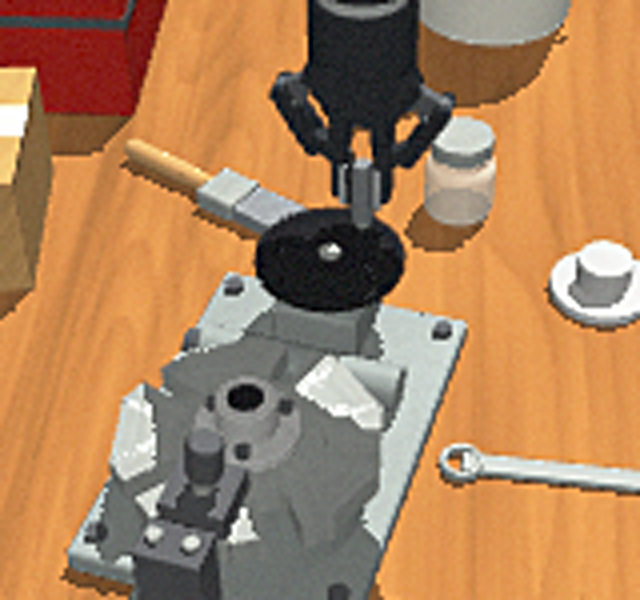

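```bash
cat >> crank.py <<'E'
def load(): return json.load(open("st.json"))
def tmpl(img,ref):
    t=cv2.cvtColor(ref[217:230,216:226],cv2.COLOR_BGR2GRAY); w=cv2.cvtColor(img[211:240,213:229],cv2.COLOR_BGR2GRAY)
    m=cv2.matchTemplate(w,t,cv2.TM_CCOEFF_NORMED); _,v,_,l=cv2.minMaxLoc(m); return l[1]-6,l[0]-3,round(v,2)
def save(s,img,name,x=4): json.dump(s,open("st.json","w")); cv2.imwrite(name,cv2.resize(img[110:260,170:330],None,fx=x,fy=x,interpolation=cv2.INTER_CUBIC))
E
python3 - <<'E'
from crank import *
s=load(); c=np.array(s["c"]); th=s["th"]; E=s["E"]
ref=None
for k in range(14):
    th-=np.pi/6
    e,tt,ft,fr,f=step(c,th,.08); E.append(e[:2].tolist())
    img=read_camera("side")["frame"]
    if ref is None: ref=img; cv2.imwrite("pics/ref.png",ref)
    print(k,np.rad2deg(s["th0"]-th).round(0),np.rad2deg((tt-th+np.pi)%(2*np.pi)-np.pi).round(1),"ft %.2f fr %.2f fz %.2f z %.4f"%(ft,fr,f[2],e[2]),tmpl(img,ref))
    if np.hypot(ft,fr)>12: print("STOP"); break
c,res=fitc(E[12:],c); print(c,res)
s.update(th=th,E=E,c=c.tolist()); save(s,img,"pics/j.png"); print(read_time_s())
E
```

```text
0 390.0 -1.2 ft -2.18 fr -0.71 fz 10.58 z 0.1194 (0, 0, 1.0)
1 420.0 -0.6 ft -1.65 fr -0.63 fz 10.60 z 0.1194 (0, 0, 0.98)
2 450.0 -0.3 ft -1.06 fr 0.72 fz 10.25 z 0.1194 (0, 0, 0.76)
3 480.0 -0.1 ft -0.58 fr 0.90 fz 10.69 z 0.1194 (-5, -1, 0.66)
4 510.0 -0.4 ft -1.51 fr 1.00 fz 9.13 z 0.1194 (-5, 0, 0.74)
5 540.0 -1.2 ft -2.67 fr 0.35 fz 7.15 z 0.1194 (-5, 0, 0.74)
6 570.0 -2.1 ft -2.02 fr 1.01 fz 7.29 z 0.1195 (-6, -1, 0.69)
7 600.0 -3.0 ft -3.22 fr 0.83 fz 7.96 z 0.1194 (0, 0, 0.74)
8 630.0 -3.5 ft -3.13 fr -0.13 fz 12.94 z 0.1194 (0, 0, 0.98)
9 660.0 -3.2 ft -3.42 fr -1.33 fz 12.69 z 0.1194 (0, 0, 0.98)
10 690.0 -2.4 ft -3.41 fr -1.92 fz 12.72 z 0.1194 (0, 0, 0.99)
11 720.0 -1.8 ft -3.34 fr -1.19 fz 12.70 z 0.1194 (0, 0, 0.99)
12 750.0 -1.2 ft -1.97 fr -0.48 fz 10.25 z 0.1194 (0, 0, 0.99)
13 780.0 -0.5 ft -0.33 fr -0.26 fz 10.94 z 0.1194 (0, 0, 0.98)
[ 0.54785663 -0.15072598] 2.3213277834939452e-05
29.9083
```

View pics/j.png

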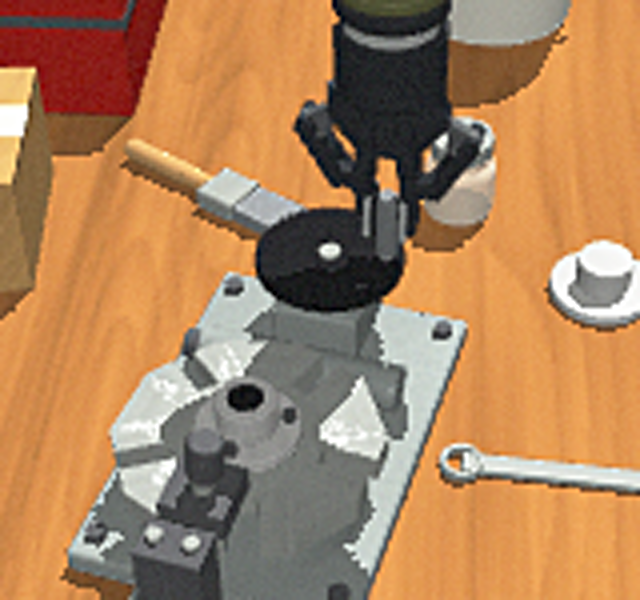

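```bash
cat > run.py <<'E'
from crank import *
import sys
n=int(sys.argv[1]); d=np.deg2rad(float(sys.argv[2])); feed=float(sys.argv[3]); name=sys.argv[4]; lim=float(sys.argv[5])
s=load(); c=np.array(s["c"]); th=s["th"]; refs=[cv2.imread("pics/ref.png")]; M=[]
for k in range(n):
    th-=d
    e,tt,ft,fr,f=step(c,th,feed)
    img=read_camera("side")["frame"]; m=tmpl(img,refs[0])
    t=cv2.resize(img[200:250,200:240],None,fx=3.2,fy=3.2); cv2.putText(t,str(round(np.rad2deg(s["th0"]-th))),(2,12),0,.45,(0,255,255)); M.append(t)
    print(k,np.rad2deg(s["th0"]-th).round(0),np.rad2deg((tt-th+np.pi)%(2*np.pi)-np.pi).round(1),"ft %.2f fr %.2f"%(ft,fr),m)
    if ft>lim or np.hypot(ft,fr)>12: print("STOP"); break
    if m[2]>.85 and m[0]>=3: print("DROP"); break
s.update(th=th); save(s,img,f"pics/{name}_full.png")
while len(M)%6: M.append(np.zeros_like(M[0]))
cv2.imwrite(f"pics/{name}.png",np.vstack([np.hstack(M[i:i+6]) for i in range(0,len(M),6)])); print(read_time_s())
E
python3 run.py 12 15 .06 k 4.5
```

```text
0 795.0 0.6 ft -0.78 fr -0.42 (0, 0, 0.98)
1 810.0 1.0 ft -0.17 fr -0.20 (0, 0, 0.76)
2 825.0 1.2 ft 0.26 fr 0.07 (-5, 3, 0.71)
3 840.0 1.1 ft 0.36 fr 0.45 (-5, 3, 0.7)
4 855.0 0.9 ft 0.65 fr 1.32 (-5, 1, 0.74)
5 870.0 0.5 ft 0.11 fr 0.80 (-5, 1, 0.75)
6 885.0 0.0 ft -0.36 fr 0.43 (-5, 1, 0.75)
7 900.0 -0.4 ft -0.71 fr 0.48 (-5, 1, 0.75)
8 915.0 -0.8 ft -0.59 fr 0.70 (-5, 1, 0.76)
9 930.0 -1.2 ft -1.13 fr 0.62 (-5, 1, 0.71)
10 945.0 -1.6 ft -1.15 fr -0.13 (-6, -1, 0.64)
11 960.0 -2.0 ft -0.89 fr 0.30 (0, 0, 0.73)
34.5083
```

View pics/k.png

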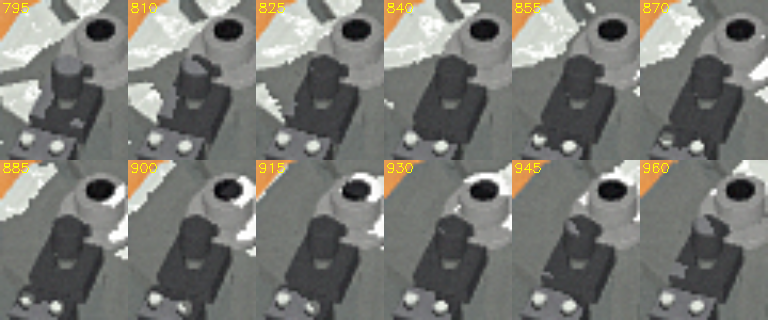

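```bash
python3 run.py 12 15 .06 l 4.5
```

```text
0 975.0 -2.3 ft -1.10 fr 0.11 (0, 0, 0.94)
1 990.0 -2.5 ft -1.51 fr -0.36 (0, 0, 0.98)
2 1005.0 -2.6 ft -1.44 fr -1.09 (0, 0, 0.98)
3 1020.0 -2.6 ft -1.47 fr -1.53 (0, 0, 0.99)
4 1035.0 -2.4 ft -0.99 fr -0.95 (0, 0, 0.99)
5 1050.0 -2.1 ft -2.06 fr -1.48 (0, 0, 0.98)
6 1065.0 -1.7 ft -1.29 fr -1.59 (0, 0, 0.97)
7 1080.0 -1.3 ft -1.06 fr -2.27 (0, 0, 0.97)
8 1095.0 -1.0 ft -0.97 fr -1.79 (0, 0, 0.97)
9 1110.0 -0.5 ft -0.90 fr -0.43 (0, 0, 0.97)
10 1125.0 -0.0 ft -1.41 fr -1.73 (0, 0, 0.97)
11 1140.0 0.5 ft -0.67 fr -0.94 (0, 0, 0.97)
39.1083
```

View pics/l.png

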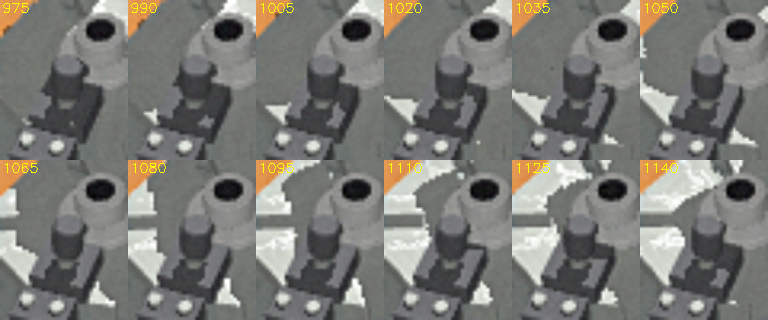

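```bash
sed -i 's|save(s,img|cv2.imwrite(f"pics/{name}_raw.png",img); save(s,img|' run.py; python3 run.py 3 15 .06 m 4.5
```

```text
0 1155.0 1.0 ft -0.92 fr -1.29 (2, -3, 0.75)
1 1170.0 1.5 ft 0.38 fr -0.23 (-3, -2, 0.63)
2 1185.0 1.7 ft -0.63 fr 0.30 (-2, -1, 0.76)
40.2583
```

View pics/m.png

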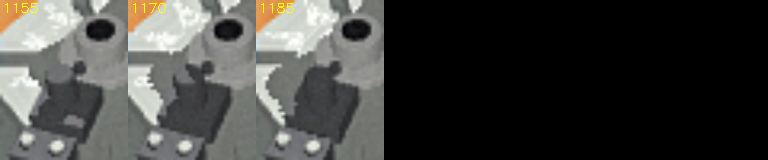

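View pics/l_full.png

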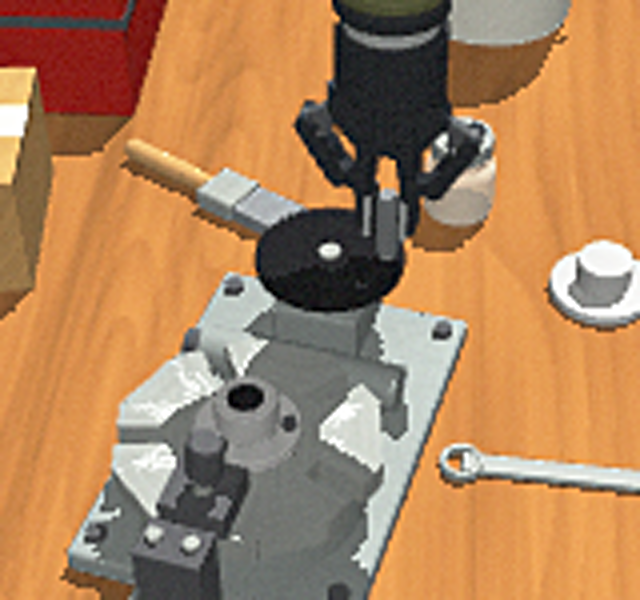

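```bash
cat > fine.py <<'E'
from crank import *
import sys
n=int(sys.argv[1]); d=np.deg2rad(float(sys.argv[2])); feed=float(sys.argv[3]); lim=float(sys.argv[4])
s=load(); c=np.array(s["c"]); th=s["th"]
for k in range(n):
    th-=d
    e,tt,ft,fr,f=step(c,th,feed); lag=np.rad2deg((tt-th+np.pi)%(2*np.pi)-np.pi)
    print(k,"cmd %.1f act %.1f ft %.2f fr %.2f"%(np.rad2deg(s["th0"]-th),np.rad2deg(s["th0"]-th)-lag,ft,fr))
    if ft>lim: print("STOP"); break
s.update(th=th); json.dump(s,open("st.json","w")); print(read_time_s())
E
python3 fine.py 8 4 .025 3.8
```

```text
0 cmd 1189.0 act 1185.8 ft 1.37 fr 1.40
1 cmd 1193.0 act 1189.6 ft 2.01 fr 1.31
2 cmd 1197.0 act 1193.5 ft 2.29 fr 1.19
3 cmd 1201.0 act 1197.6 ft 3.13 fr 2.17
4 cmd 1205.0 act 1201.7 ft 2.47 fr 1.52
5 cmd 1209.0 act 1205.9 ft 2.54 fr 1.61
6 cmd 1213.0 act 1210.0 ft 1.82 fr 2.09
7 cmd 1217.0 act 1214.2 ft 2.45 fr 1.34
42.3917
```

```bash
python3 fine.py 12 4 .025 3.7
```

```text
0 cmd 1221.0 act 1218.3 ft 2.41 fr 2.04
1 cmd 1225.0 act 1222.5 ft 2.74 fr 2.47
2 cmd 1229.0 act 1226.7 ft 1.45 fr 1.39
3 cmd 1233.0 act 1230.8 ft 2.13 fr 2.01
4 cmd 1237.0 act 1235.0 ft 2.25 fr 1.37
5 cmd 1241.0 act 1239.2 ft 1.03 fr 1.60
6 cmd 1245.0 act 1243.3 ft 1.62 fr 2.66
7 cmd 1249.0 act 1247.4 ft 2.72 fr 1.92
8 cmd 1253.0 act 1251.6 ft 2.41 fr 1.96
9 cmd 1257.0 act 1255.7 ft 2.43 fr 2.09
10 cmd 1261.0 act 1259.8 ft 0.67 fr 2.20
11 cmd 1265.0 act 1263.9 ft 1.23 fr 0.69
45.5917
```

```bash
sed -i 's|    e,tt,ft,fr,f=step(c,th,feed); lag|    e,tt,ft,fr,f=step(c,th,feed); tg=np.array([np.sin(th),-np.cos(th)]); F=[ft]\n    for _ in range(4): pause(.02); F.append(-(read_contact_force()-f0)[:2]@tg)\n    ft=np.mean(F)\n    lag|' fine.py; python3 fine.py 10 4 .03 3.4
```

```text
0 cmd 1269.0 act 1268.1 ft 1.51 fr 1.55
1 cmd 1273.0 act 1272.2 ft 1.16 fr 1.49
2 cmd 1277.0 act 1276.3 ft 1.33 fr 1.19
3 cmd 1281.0 act 1280.4 ft 1.47 fr 1.66
4 cmd 1285.0 act 1284.6 ft 1.20 fr 2.26
5 cmd 1289.0 act 1288.7 ft 1.09 fr 0.49
6 cmd 1293.0 act 1292.8 ft 0.93 fr 2.50
7 cmd 1297.0 act 1296.9 ft 0.68 fr 1.34
8 cmd 1301.0 act 1301.0 ft 1.43 fr 1.73
9 cmd 1305.0 act 1305.1 ft 0.97 fr 2.82
48.7583
```

```bash
python3 fine.py 8 5 .035 3.0
python3 - <<'E'
from crank import *
img=read_camera("side")["frame"]; cv2.imwrite("pics/n.png",cv2.resize(img[110:260,170:330],None,fx=5,fy=4,interpolation=cv2.INTER_CUBIC)); print(read_time_s())
E
```

```text
0 cmd 1310.0 act 1310.5 ft 0.80 fr 1.49
1 cmd 1315.0 act 1315.6 ft 0.46 fr 1.74
2 cmd 1320.0 act 1320.9 ft 0.85 fr 1.09
3 cmd 1325.0 act 1326.0 ft 0.30 fr 1.08
4 cmd 1330.0 act 1331.1 ft 0.01 fr 1.52
5 cmd 1335.0 act 1336.2 ft 0.25 fr 0.49
6 cmd 1340.0 act 1341.3 ft 0.06 fr 1.43
7 cmd 1345.0 act 1346.4 ft -0.30 fr 0.27
51.3583
51.4083
```

View pics/n.png

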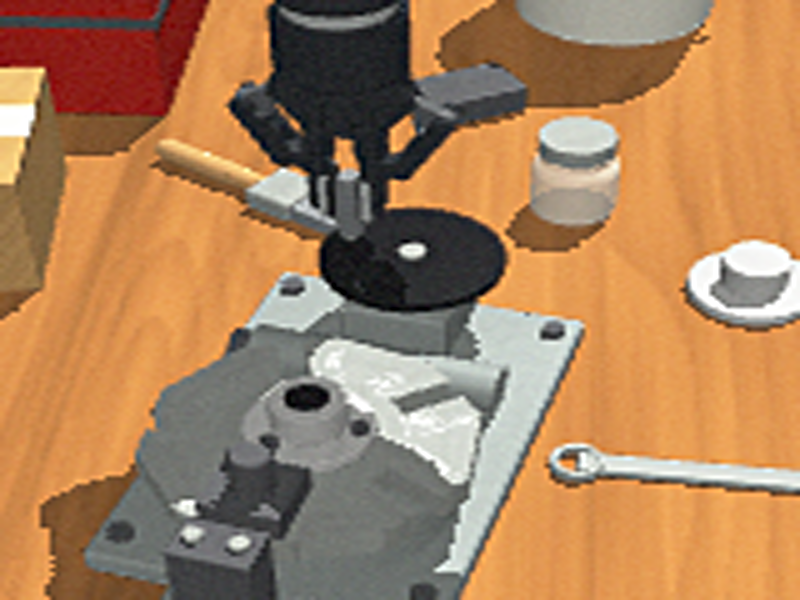

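```bash
python3 fine.py 6 5 .035 1.3
```

```text
0 cmd 1350.0 act 1351.5 ft 0.05 fr 0.96
1 cmd 1355.0 act 1356.5 ft 0.20 fr -0.08
2 cmd 1360.0 act 1361.4 ft 0.06 fr 0.21
3 cmd 1365.0 act 1366.2 ft 0.02 fr -0.37
4 cmd 1370.0 act 1371.0 ft 0.44 fr 0.24
5 cmd 1375.0 act 1375.7 ft 1.13 fr -0.52
53.3583
```

```bash
python3 fine.py 1 4 .035 9;python3 fine.py 1 4 .035 9
```

```text
0 cmd 1379.0 act 1379.4 ft 1.62 fr -0.18
53.675
0 cmd 1383.0 act 1383.1 ft 1.94 fr -0.76
53.9917
```

Run:
```python
from crank import *
gripper_to(.05); print(read_time_s(),read_ee_pos(),read_contact_force()-f0)
move_linear((*read_ee_pos()[:2],.19),feed=.12)
print(read_time_s(),read_ee_pos())
img=read_camera("side")["frame"]; cv2.imwrite("pics/o.png",cv2.resize(img[110:260,170:330],None,fx=4,fy=4,interpolation=cv2.INTER_CUBIC)); print(read_time_s())
```

```text
54.4083 [ 0.56596651 -0.18851051  0.11838515] [-0.64043532 -0.87372976  0.67355729]
55.15 [ 0.56540568 -0.18855535  0.18949019]
55.2
```

View pics/o.png

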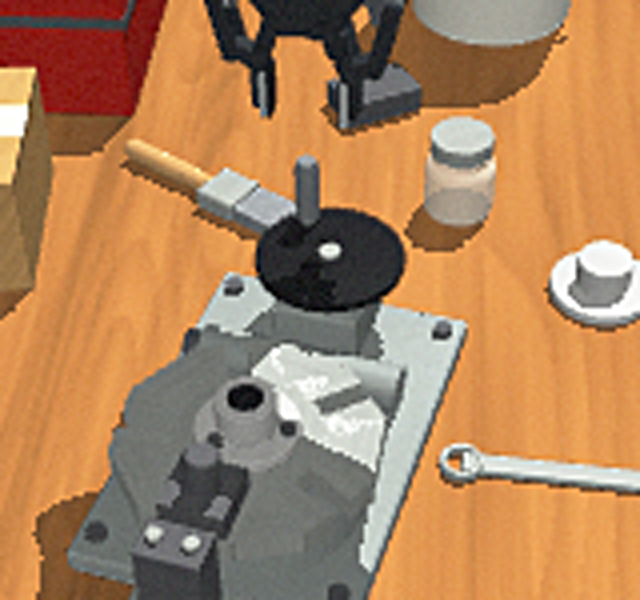

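Run:
```python
from crank import *
F=[]
for _ in range(10): pause(.02); F.append(read_contact_force())
F=np.array(F); s=load(); th=s["th"]; tg=np.array([np.sin(th),-np.cos(th)])
print(F.mean(0),F.std(0),f0,"free-air ft:",-(F.mean(0)-f0)[:2]@tg,read_time_s())
```

```text
[-0.18894429 -0.08685451 -0.02244474] [0.50566222 0.4968453  0.44375844] [ 0.73080129  0.65094033 -0.89256964] free-air ft: -1.1547027794282259 55.3667
```

```bash
python3 -c "
from workcell import *
job_done(); print(read_time_s())"
```

```text
the job is handed in; nothing more can be done
the job is handed in; nothing more can be done
```

I handed the job in at about 55.4 s. The pin is home in the slot, but I couldn't measure the side load on it directly. My estimate is 25–36 N, inside the 10–70 N snug range.

**What I did:** I took the dark pin from the wooden rest and set it nose first in the guide. I then gripped the crank handle and turned it clockwise about 3.84 turns. The pin dropped at about 3.2 turns. I kept turning gently until the handle force rose, then opened the gripper and lifted clear.

**Checks that agreed:**
- **Riding on the plate:** the side camera showed the pin head's top at row 219.3, against a predicted 219.4.
- **Fully home:** after the drop its top was at row 223, against a predicted 223.1. It looked home in the picture after release too.
- **Wheel reading:** 3.84 turns add about 24 rad to the starting angle, so it is above 20.
- **Other objects:** the ones in the last picture (jar, flange, wrench, brush, block) look unmoved. The cup and ingot were outside that crop.

**Checks that failed or disagreed:**
- **Drop detection:** the automatic image match missed the drop because of shadows; I saw it in the pictures one batch later, with no load on the pin yet.
- **Force zero:** my force zero was a single noisy sample, off by about 1 N. I re-zeroed in free air after release.
- **Side load:** corrected, the handle force rose from about 1.3 N in free running to about 3.1 N. The free-running value is below the stated 2.4 N because I read it with the wheel stopped. Measured from 2.4 N instead, the rise is only 0.7 N, or 10–14 N at the pin, which barely clears the 10 N limit.

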